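Find the socket key that fits the rotor nut and slacken it

TASK

Find the T-handle socket key that fits the hexagon nut of the centrifuge rotor standing on the service mat: push it fully down over the nut and slacken the nut about an eighth of a turn (anticlockwise from above). Put any key that turned out not to fit back upright over a rack post, and leave the spare rotors' nuts and everything else on the table alone. Finish holding on: the gripper still grips the fitting key, fully seated and upright on the nut.

Things in the scene. Friction and masses are not known exactly. Their poses are not given: they have to be found in the camera images.
- service_mat: Thin black rubber mat, 170 x 170 x 3 mm, flat on the table; the rotor to be serviced stands on its middle. Origin: centre of its underside.
- seat_1 (a point): Rotor 1, a round aluminium centrifuge rotor 110 to 132 mm across, too heavy to move (one stands on the service mat, two spares on a storage mat behind). The point: centre of the flat washer (56 mm across) under its nut, on the nut's vertical axis, 53 mm above the table. The rim of a key that is fully down rests here; only the nut stands higher.
- seat_2 (a point): Rotor 2, a round aluminium centrifuge rotor 110 to 132 mm across, too heavy to move (one stands on the service mat, two spares on a storage mat behind). The point: centre of the flat washer (56 mm across) under its nut, on the nut's vertical axis, 53 mm above the table. The rim of a key that is fully down rests here; only the nut stands higher.
- seat_3 (a point): Rotor 3, a round aluminium centrifuge rotor 110 to 132 mm across, too heavy to move (one stands on the service mat, two spares on a storage mat behind). The point: centre of the flat washer (56 mm across) under its nut, on the nut's vertical axis, 53 mm above the table. The rim of a key that is fully down rests here; only the nut stands higher.
- nut_top_1 (a point): Centre of the top of rotor 1's hexagon nut; turns with it. Nut corners at 0, 60, 120 ... deg from the point's x axis. A threaded spindle end stands 5 mm above it. The three nuts are 24, 30 and 36 mm across flats (15, 18, 21 mm high) and take the small, medium and large key in this order; which rotor has which nut is not marked: look or try.
- nut_top_2 (a point): Centre of the top of rotor 2's hexagon nut; turns with it. Nut corners at 0, 60, 120 ... deg from the point's x axis. A threaded spindle end stands 5 mm above it. The three nuts are 24, 30 and 36 mm across flats (15, 18, 21 mm high) and take the small, medium and large key in this order; which rotor has which nut is not marked: look or try.
- nut_top_3 (a point): Centre of the top of rotor 3's hexagon nut; turns with it. Nut corners at 0, 60, 120 ... deg from the point's x axis. A threaded spindle end stands 5 mm above it. The three nuts are 24, 30 and 36 mm across flats (15, 18, 21 mm high) and take the small, medium and large key in this order; which rotor has which nut is not marked: look or try.
- nut_1 (a joint): Turn of rotor 1's nut, rad: 0 tight (goes no tighter), growing anticlockwise from above, at most 1.6. Needs about 0.25 N m, stays where left. The fitting key has 6 to 10 deg of play either way before it carries the nut; too large a key goes down but spins round the nut, too small a one stops on top of it.
- nut_2 (a joint): Turn of rotor 2's nut, rad: 0 tight (goes no tighter), growing anticlockwise from above, at most 1.6. Needs about 0.25 N m, stays where left. The fitting key has 6 to 10 deg of play either way before it carries the nut; too large a key goes down but spins round the nut, too small a one stops on top of it.
- nut_3 (a joint): Turn of rotor 3's nut, rad: 0 tight (goes no tighter), growing anticlockwise from above, at most 1.6. Needs about 0.25 N m, stays where left. The fitting key has 6 to 10 deg of play either way before it carries the nut; too large a key goes down but spins round the nut, too small a one stops on top of it.
- key_small: Small T-handle socket key, upright mouth-down over a rack post: steel barrel 36 mm outside, hexagonal opening 26 mm across flats, 30 mm deep; 12 mm stem; black crossbar on top 84 long, 14 wide, 16 high, its middle 76 mm above the origin. Origin: centre of the lower rim; z up, x along the crossbar; corners of the opening at 0, 60, 120 ... deg from x. Loose, 0.15 to 0.42 kg.
- key_medium: Medium T-handle socket key, upright mouth-down over a rack post: steel barrel 43 mm outside, hexagonal opening 32 mm across flats, 30 mm deep; 12 mm stem; black crossbar on top 84 long, 14 wide, 16 high, its middle 76 mm above the origin. Origin: centre of the lower rim; z up, x along the crossbar; corners of the opening at 0, 60, 120 ... deg from x. Loose, 0.15 to 0.42 kg.
- key_large: Large T-handle socket key, upright mouth-down over a rack post: steel barrel 50 mm outside, hexagonal opening 38 mm across flats, 30 mm deep; 12 mm stem; black crossbar on top 84 long, 14 wide, 16 high, its middle 76 mm above the origin. Origin: centre of the lower rim; z up, x along the crossbar; corners of the opening at 0, 60, 120 ... deg from x. Loose, 0.15 to 0.42 kg.
- key_rack: Fixed aluminium rack plate, 64 x 260 mm, top face 10 mm above the table, with three upright steel posts 14 mm thick and 24 mm high in a row 90 mm apart along its y axis; a key hung over a post stands on the plate. Origin: centre of its underside on the table.
- post_1 (a point): Foot of rack post 1, on the plate's top face (10 mm above the table), on the post's axis; the post rises 24 mm from here.
- post_2 (a point): Foot of rack post 2, on the plate's top face (10 mm above the table), on the post's axis; the post rises 24 mm from here.
- post_3 (a point): Foot of rack post 3, on the plate's top face (10 mm above the table), on the post's axis; the post rises 24 mm from here.
- rotor_lid: White round rotor lid with a black centre knob, 136 mm across, 34 mm high. A bystander: leave it. Origin: centre of its underside.
- forceps: Steel forceps lying flat, 137 mm long. A bystander: leave it. Origin: centre of its underside.
- petri_1: Closed flat dish, 90 mm across, 15 mm high. A bystander: leave it. Origin: centre of its underside.
- conical_1: Clear conical tube with blue cap, lying, 112 mm long. A bystander: leave it. Origin: centre of its underside.

How it is judged:
On the way:
1. the fitting key is fully down over the nut of the rotor on the service mat while the nut is still tight (((horizontal distance between seat_1 and service_mat below 0.06 m and horizontal distance between key_medium and seat_1 below 0.004 m and z of key_medium in the frame of seat_1 below 0.004 m and angle between key_medium's own z axis and vertical below 0.1 rad and value of joint nut_1 below 0.15 rad) or (horizontal distance between seat_2 and service_mat below 0.06 m and horizontal distance between key_large and seat_2 below 0.004 m and z of key_large in the frame of seat_2 below 0.004 m and angle between key_large's own z axis and vertical below 0.1 rad and value of joint nut_2 below 0.15 rad) or (horizontal distance between seat_3 and service_mat below 0.06 m and horizontal distance between key_small and seat_3 below 0.004 m and z of key_small in the frame of seat_3 below 0.004 m and angle between key_small's own z axis and vertical below 0.1 rad and value of joint nut_3 below 0.15 rad))), for 0.1 s.
At the end, for the whole second after the job is handed in: The fitting key is seated on the mat rotor's nut (rim within 4 mm of the washer, 4 mm of the axis, upright within 0.1 rad), gripped with over 5 N; the nut is turned 0.5 to 1.15 rad anticlockwise and at rest; the other two keys stand upright over rack posts (((horizontal distance between seat_1 and service_mat below 0.06 m and horizontal distance between key_medium and seat_1 below 0.004 m and z of key_medium in the frame of seat_1 below 0.004 m and angle between key_medium's own z axis and vertical below 0.1 rad and value of joint nut_1 between 0.5 and 1.15 rad and velocity of joint nut_1 between -0.1 and 0.1 rad/s and contact force between the fingers and key_medium above 5 N and (angle between key_large's own z axis and vertical below 0.1 rad and z of key_large in the frame of key_rack below 0.015 m and linear speed of key_large below 0.02 m/s and (horizontal distance between key_large and post_1 below 0.016 m or horizontal distance between key_large and post_2 below 0.016 m or horizontal distance between key_large and post_3 below 0.016 m)) and (angle between key_small's own z axis and vertical below 0.1 rad and z of key_small in the frame of key_rack below 0.015 m and linear speed of key_small below 0.02 m/s and (horizontal distance between key_small and post_1 below 0.016 m or horizontal distance between key_small and post_2 below 0.016 m or horizontal distance between key_small and post_3 below 0.016 m))) or (horizontal distance between seat_2 and service_mat below 0.06 m and horizontal distance between key_large and seat_2 below 0.004 m and z of key_large in the frame of seat_2 below 0.004 m and angle between key_large's own z axis and vertical below 0.1 rad and value of joint nut_2 between 0.5 and 1.15 rad and velocity of joint nut_2 between -0.1 and 0.1 rad/s and contact force between the fingers and key_large above 5 N and (angle between key_medium's own z axis and vertical below 0.1 rad and z of key_medium in the frame of key_rack below 0.015 m and linear speed of key_medium below 0.02 m/s and (horizontal distance between key_medium and post_1 below 0.016 m or horizontal distance between key_medium and post_2 below 0.016 m or horizontal distance between key_medium and post_3 below 0.016 m)) and (angle between key_small's own z axis and vertical below 0.1 rad and z of key_small in the frame of key_rack below 0.015 m and linear speed of key_small below 0.02 m/s and (horizontal distance between key_small and post_1 below 0.016 m or horizontal distance between key_small and post_2 below 0.016 m or horizontal distance between key_small and post_3 below 0.016 m))) or (horizontal distance between seat_3 and service_mat below 0.06 m and horizontal distance between key_small and seat_3 below 0.004 m and z of key_small in the frame of seat_3 below 0.004 m and angle between key_small's own z axis and vertical below 0.1 rad and value of joint nut_3 between 0.5 and 1.15 rad and velocity of joint nut_3 between -0.1 and 0.1 rad/s and contact force between the fingers and key_small above 5 N and (angle between key_medium's own z axis and vertical below 0.1 rad and z of key_medium in the frame of key_rack below 0.015 m and linear speed of key_medium below 0.02 m/s and (horizontal distance between key_medium and post_1 below 0.016 m or horizontal distance between key_medium and post_2 below 0.016 m or horizontal distance between key_medium and post_3 below 0.016 m)) and (angle between key_large's own z axis and vertical below 0.1 rad and z of key_large in the frame of key_rack below 0.015 m and linear speed of key_large below 0.02 m/s and (horizontal distance between key_large and post_1 below 0.016 m or horizontal distance between key_large and post_2 below 0.016 m or horizontal distance between key_large and post_3 below 0.016 m))))); the arm keeps its last pose, push and grip.
It fails at once if a nut of a spare rotor is turned ((horizontal distance between seat_1 and service_mat above 0.06 m and value of joint nut_1 above 0.2 rad) or (horizontal distance between seat_2 and service_mat above 0.06 m and value of joint nut_2 above 0.2 rad) or (horizontal distance between seat_3 and service_mat above 0.06 m and value of joint nut_3 above 0.2 rad)).
It fails at once if a key falls over (angle between any of key_medium, key_large, key_small's own z axis and vertical above 0.7 rad).
It fails at once if a bystander is moved more than 3 cm (distance of any of rotor_lid, forceps, petri_1, conical_1 from where it was at the start of the episode above 0.03 m).
It also fails if it takes over 72 s, if anything falls off the work surface, if the arm or the gripper's body presses on something with over 40 N, if the wrist force passes 120 N, or if a joint passes its speed limit or range.

ROBOT

A 6-joint arm with a two-finger parallel gripper is mounted at the origin on a cart in front of the work surface, level with it; the furniture and walls round the work are solid. World frame = base frame: x ahead of the robot, y to its left, z up, the work surface at z = 0. Lengths are in m, angles in rad, forces in N, time in s.
With the tool pointing down it reaches from about 0.35 to 0.85 m from the base axis. Payload 8.1 kg.
Tool frame: the origin (TCP) lies on the centre line of the jaws, within the pads' length; the fingertips stand 22 mm ahead of it and the grasp point (between the pads) lies 3 mm ahead of it; z points along the fingers, y is the line along which they close (so a half turn about z gives the same grasp; the last joint's range is limited). The gripper opens to 93 mm and grips with 3 to 60 N. Pads are 15 mm wide; open, the fingers measure 128 mm over their backs; the gripper's body (75 mm by 188 mm) begins 65 mm behind the grasp point.
Start: joints at [1.072, 0.13, 1.488, -0, 1.523, -0.085], TCP at [0.241, 0.549, 0.241] pointing down, gripper open.
Joint ranges: [-2.96, 2.96], [-0.89, 2.26], [0.02, 2.5], [-1.34, 4.48], [0, 2.73], [-2.66, 2.66]. Speed limits (rad/s): [2.39, 2.39, 2.79, 3.14, 3.14, 3.14].

INTERFACE

Orientations are given as a rotation vector (axis times angle).
In Python, from plant import robot, readout, read_camera, close_job gives the robot as it stands (robot), with the cameras as plain functions, the job as plain functions and the readings (readout).
- The arm moves only by the shell command python3 inch.py [FORCE], which reads ROWS from standard input. ROWS is a JSON list of rows, 1 to 20 of them, each of 5 numbers: the finger opening in m, then dx, dy, dz in shares of the most that a row can go, 1 being 50 mm, then a turn about the tool's z in shares of 4 rad (1.0 is 4 rad); each row shifts and turns the commanded pose from where the row before left it, along the tool's axes as they then stand; what a row does not reach is not made up. A row lasts 1/10 s, in which the tool goes at most 0.05 m and 0.15 rad, less where a joint would pass 70% of its speed; a pose out of reach is approached as far as the arm can. The fingers move at their own pace and stop on an object; FORCE is the grip in N (left out, the last holds). Time passes only in rows, so rows that do not move let the fingers close. It prints the time, the measured TCP pose, the force, the opening and the grip force at its end. No shift or turn number may pass 1 either way. Input that does not fit is refused with a message, and nothing moves.
- readout.read_state(): the state, without advancing time (a new reading comes with each control period).
- read_camera(name): name is "scene" or "top" or "wrist"; returns a dict with "image" (480x640x3 uint8, red, green, blue), "fx", "fy", "cx", "cy" (pixels), "R" (3x3) and "t" (3): a world point X has camera coordinates R X + t. Camera axes: x right, y down, z forward; pixel columns grow to the right and rows downward; lengths in m; the calibration is good to about 2 mm. The wrist camera is an equidistant fisheye: a pixel r from the principal point sees the ray r / f radians off the axis. A picture is of the moment at which its call begins. There is no depth.
- close_job(): hands the job in; it is judged then, once.
The state is a dict: "t": time; "q": joint angles; "dq": joint speeds; "joint_torque": joint torques, N m; "tool_pos": TCP position; "orientation": TCP orientation; "force": force on the tool from outside, world axes, zero at the start; "wrist_torque": the same for the moment, N m; "opening": finger opening in m; "gripper_force": force on a finger pad.
Only numpy, scipy, OpenCV 4.12 (cv2) and the standard library are available. Lean on these libraries where they do the work, as an engineer would, in place of code of your own. Each camera call takes 0.05 s, during which the arm holds its last target. There are 200 camera calls.

## Working session

There is one attempt and no reset: what is moved stays moved. The work goes in short steps, Python scripts to look and compute and a shell command to move; the robot and the scene stay as the last step left them, time stands still between calls to the robot, and variables do not carry over. Pictures are saved under pics/ and viewed, at most 10 in all, crops included, and the job is handed in when it is done.

```bash
ls; mkdir -p pics; python3 - <<'E'
from plant import robot, readout, read_camera, close_job
import cv2,numpy as np,pickle
d={}
for n in("scene","top","wrist"):
    c=read_camera(n);d[n]=c
    cv2.imwrite(f"pics/{n}0.png",c["image"][:,:,::-1])
    print(n,c["fx"],c["cx"],c["cy"],(-c["R"].T@c["t"]).round(3),c["R"].round(2).tolist())
pickle.dump(d,open("c0.pkl","wb"))
s=readout.read_state();print(s)
E
```

```text
inch.py
pics
plant.py
scene 555.7296814489406 314.38748166557264 245.27603335171455 [-0.192 -0.572  0.961] [[0.65, -0.76, 0.02], [-0.51, -0.46, -0.73], [0.56, 0.47, -0.69]]
top 610.6717949816224 326.6037490145814 239.74848532677646 [ 0.327 -0.     1.614] [[-0.02, -1.0, -0.02], [-0.99, 0.02, -0.14], [0.14, 0.02, -0.99]]
wrist 371.64829954431775 320.5989469842369 232.59959239734934 [0.166 0.583 0.384] [[0.4, 0.92, -0.0], [0.87, -0.38, 0.3], [0.27, -0.12, -0.95]]
{'t': 0.15, 'q': array([ 1.07158071e+00,  1.31030409e-01,  1.48902646e+00, -2.59587714e-05,
        1.52300403e+00, -8.54074271e-02]), 'dq': array([ 0.0004587 , -0.00337078, -0.00353244, -0.00010511, -0.00044227,
        0.00087875]), 'joint_torque': array([ 4.85440869e-04, -5.60476434e+01, -4.92334342e+01,  7.68398889e-02,
        3.05413711e-02, -1.14561203e-04]), 'tool_pos': array([0.24105347, 0.54899803, 0.23980434]), 'orientation': array([-6.45296659e-01, -3.07419737e+00,  2.21993651e-03]), 'force': array([ 0.23411701, -1.25416623,  0.83566257]), 'wrist_torque': array([-0.03668996,  0.01065001,  0.01830472]), 'gripper_force': 0.0, 'opening': 0.0929565525118986}
```

View pics/top0.png

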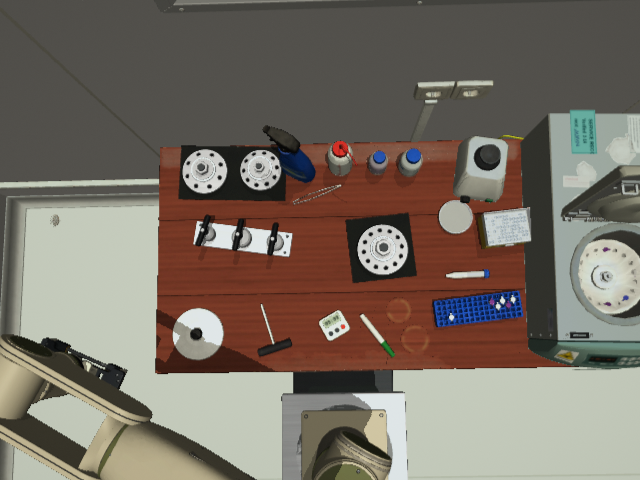

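View pics/scene0.png

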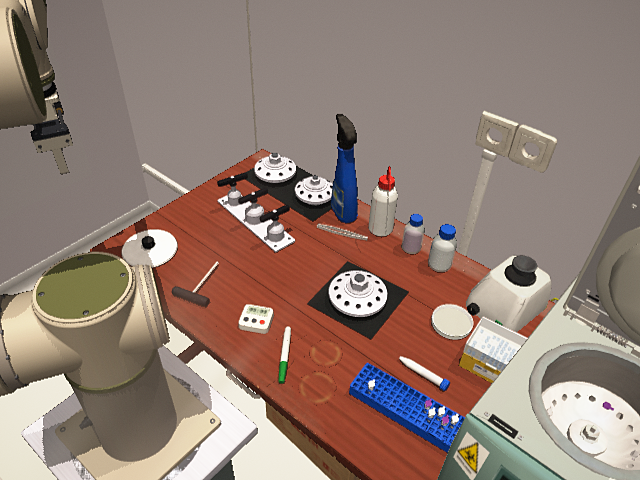

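The top view shows the mat rotor at (383,249), three keys with bars at about (204,230), (240,236) and (274,240), and the spares at (205,171) and (260,169). The scene view shows the mat nut at (360,283). I'll enlarge these regions.

```bash
python3 - <<'E'
import cv2,numpy as np,pickle
d=pickle.load(open("c0.pkl","rb"))
S=d["scene"]["image"][:,:,::-1];T=d["top"]["image"][:,:,::-1]
def cr(I,x,y,w,h,W,H):return cv2.resize(I[y:y+h,x:x+w],(W,H),interpolation=cv2.INTER_CUBIC)
a=np.hstack([cr(S,210,140,130,100,400,300),cr(S,320,255,80,60,400,300)])
b=np.hstack([cr(T,190,210,110,82,400,300),cr(T,343,209,80,60,400,300)])
cv2.imwrite("pics/m1.png",np.vstack([a,b]))
E
```

```text
(no output)
```

View pics/m1.png

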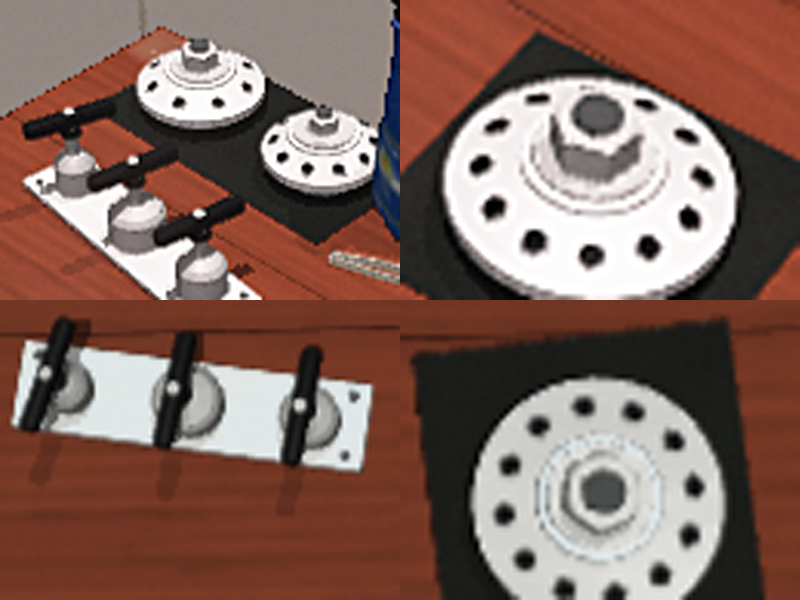

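The barrels read small, large, medium from left to right. The mat nut looks like the medium or large one, so I'll measure it.

```bash
cat > h.py <<'E'
import numpy as np,cv2
def ray(c,u,v):
    R=np.array(c["R"]);t=np.array(c["t"])
    x=np.array([(u-c["cx"])/c["fx"],(v-c["cy"])/c["fy"],1.])
    return -R.T@t,R.T@x
def rayf(c,u,v):  # fisheye
    R=np.array(c["R"]);t=np.array(c["t"]);a=np.array([(u-c["cx"])/c["fx"],(v-c["cy"])/c["fy"]])
    r=np.hypot(*a)+1e-12
    return -R.T@t,R.T@np.r_[a/r*np.sin(r),np.cos(r)]
def onz(rr,z):
    o,d=rr;return o+d*(z-o[2])/d[2]
def tri(rs):
    A=0;b=0
    for o,d in rs:
        d=d/np.linalg.norm(d);P=np.eye(3)-np.outer(d,d);A=A+P;b=b+P@o
    return np.linalg.solve(A,b)
E
python3 - <<'E'
from h import *
import pickle
d=pickle.load(open("c0.pkl","rb"));T,S=d["top"],d["scene"]
print("spindle",tri([ray(T,383.6,247.4),ray(S,359.4,278)]),onz(ray(T,383.6,247.4),.076),onz(ray(S,359.4,278),.076))
g=T["image"].max(2)
m=(g<60).astype(np.uint8);m[:205]=0;m[270:]=0;m[:,:190]=0;m[:,300:]=0
for c in cv2.findContours(m,0,2)[0]:
    if cv2.contourArea(c)<60:continue
    b=cv2.boxPoints(cv2.minAreaRect(c));w=np.array([onz(ray(T,*p),.094)[:2] for p in b])
    e=[w[1]-w[0],w[2]-w[1]];e.sort(key=np.linalg.norm);print(w.mean(0).round(4),[np.linalg.norm(k).round(4) for k in e],np.degrees(np.arctan2(e[1][1],e[1][0])))
# rack: white plate corners
hsv=cv2.cvtColor(T["image"],cv2.COLOR_RGB2HSV)
m=((hsv[...,2]>130)&(hsv[...,1]<60)).astype(np.uint8)*255
m[:215]=0;m[262:]=0;m[:,:190]=0;m[:,296:]=0
c=np.vstack([k for k in cv2.findContours(m,0,2)[0] if cv2.contourArea(k)>30])
b=cv2.boxPoints(cv2.minAreaRect(c));w=np.array([onz(ray(T,*p),.010)[:2] for p in b]);print("rack",w.round(4).tolist(),w.mean(0))
# dark mat
m=(g<60).astype(np.uint8);m[:205]=0;m[290:]=0;m[:,:335]=0;m[:,425:]=0
c=max(cv2.findContours(m,0,2)[0],key=cv2.contourArea);b=cv2.boxPoints(cv2.minAreaRect(c));print("mat",np.mean([onz(ray(T,*p),.003) for p in b],0))
E
```

```text
spindle [ 0.52017248 -0.11133303  0.07347813] [ 0.51980298 -0.11109178  0.076     ] [ 0.51820882 -0.11269376  0.076     ]
[0.5447 0.1679] [np.float64(0.0166), np.float64(0.0831)] -10.770088288896122
[0.5593 0.2545] [np.float64(0.0191), np.float64(0.0853)] -11.022384566869013
[0.5719 0.3446] [np.float64(0.0255), np.float64(0.086)] -26.026869810695015
rack [[0.5457, 0.3914], [0.6108, 0.384], [0.5724, 0.1263], [0.508, 0.135]] [0.55921528 0.2591947 ]
mat [ 0.53011668 -0.10818742  0.003     ]
```

```bash
cat >> h.py <<'E'
from scipy.spatial.transform import Rotation as Ro
def go(target,yaw=None,s=None):
    """tool-axis shift to target and tool-z turn so that tool x points at yaw (deg, mod 180)"""
    from plant import robot, readout, read_camera, close_job
    s=s or readout.read_state();M=Ro.from_rotvec(s["orientation"]).as_matrix()
    cur=np.degrees(np.arctan2(M[1,0],M[0,0]))
    print("t",s["t"],"yaw",cur.round(2),"tilt",np.degrees(np.arccos(-M[2,2])).round(2),"q6",s["q"][5].round(3),"tcp",s["tool_pos"].round(4),"F",s["force"].round(1),"open",s["opening"].round(4),"g",s["gripper_force"])
    print("d tool",(M.T@(np.array(target)-s["tool_pos"])).round(4), "turn" if yaw is not None else "", None if yaw is None else np.radians(-((yaw-cur+90)%180-90)).round(4))
E
python3 - <<'E'
from h import *
go([0.46,-0.10,0.26],-11)
go([0.48,-0.11,0.26],0)
E
```

```text
Traceback (most recent call last):
  File "h.py", line 23, in go
    print("t",s["t"],"yaw",cur.round(2),"tilt",np.degrees(np.arccos(-M[2,2])).round(2),"q6",s["q"][5].round(3),"tcp",s["tool_pos"].round(4),"F",s["force"].round(1),"open",s["opening"].round(4),"g",s["gripper_force"])
                                                                                                                                                                           ^^^^^^^^^^^^^^^^^^
AttributeError: 'float' object has no attribute 'round'
```

```bash
sed -i 's/s\["opening"\].round(4)/round(s["opening"],4)/' h.py; python3 - <<'E'
from h import *
go([0.46,-0.10,0.26],-11)
E
```

```text
t 0.15 yaw 156.29 tilt 0.08 q6 -0.085 tcp [0.2411 0.549  0.2398] F [ 0.2 -1.3  0.8] open 0.093 g 0.0
d tool [-0.4614 -0.5062 -0.0195] turn -0.2218
```

The manual's scale: shifts go in shares of 50 mm and turns go in shares of 4 rad. Converting my numbers, -0.0316 m is -0.632, -0.0288 m is -0.576, -0.11 rad / 4 = -0.0275.

```bash
echo '[[0.045,-0.576,-0.632,-0.024,0],[0.045,-0.576,-0.632,-0.024,0],[0.045,-0.576,-0.632,-0.024,0],[0.045,-0.576,-0.632,-0.024,0],[0.045,-0.576,-0.632,-0.024,0],[0.045,-0.576,-0.632,-0.024,0],[0.045,-0.576,-0.632,-0.024,0],[0.045,-0.576,-0.632,-0.024,0],[0.045,-0.576,-0.632,-0.024,0],[0.045,-0.576,-0.632,-0.024,0],[0.045,-0.576,-0.632,-0.024,0],[0.045,-0.576,-0.632,-0.024,0],[0.045,-0.576,-0.632,-0.024,0],[0.045,-0.576,-0.632,-0.024,0],[0.045,-0.576,-0.632,-0.024,0],[0.045,-0.576,-0.632,-0.024,0],[0.045,0,0,0,-0.0275],[0.045,0,0,0,-0.0275],[0.045,0,0,0,0],[0.045,0,0,0,0]]' | python3 inch.py 60; python3 - <<'E'
from h import *
from plant import robot, readout, read_camera, close_job
import pickle
go([0.46,-0.10,0.26],-11)
c=read_camera("wrist");pickle.dump(c,open("w1.pkl","wb"));cv2.imwrite("pics/w1.png",c["image"][:,:,::-1]);print((-c["R"].T@c["t"]).round(3))
E
```

```text
t: 2.15
tool_pos: [0.4597, -0.0987, 0.2596]
orientation: [-0.309, -3.126, -0.0]
force: [-0.1, 0.4, 0.0]
opening: 0.0447
gripper_force: 0.0
t 2.15 yaw 168.72 tilt 0.02 q6 -1.695 tcp [ 0.4597 -0.0987  0.2596] F [-0.1  0.4  0. ] open 0.0447 g 0.0
d tool [-0.0005 -0.0012 -0.0004] turn -0.0049
[ 0.379 -0.082  0.404]
```

View pics/w1.png

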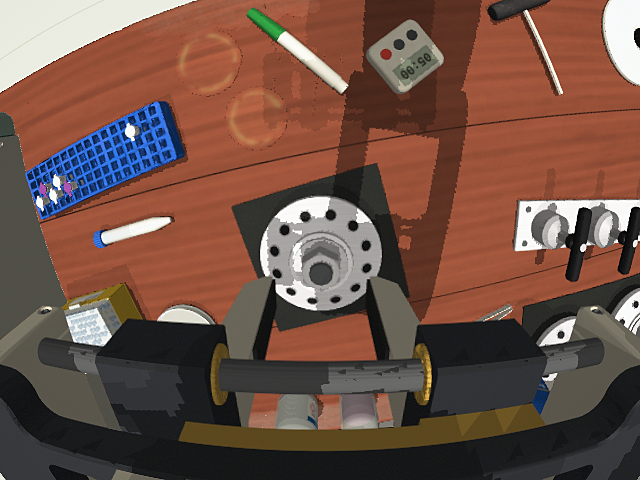

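```bash
python3 - <<'E'
from h import *
import pickle
c=pickle.load(open("w1.pkl","rb"));I=c["image"][:,:,::-1]
# ortho look at plane z=.071 around spindle, 1 px = 0.12 mm; image x = world +x, up = world +y
o=np.array([0.5195,-0.1115]);n=600;k=0.08/n
X,Y=np.meshgrid((np.arange(n)-n/2)*k+o[0],-(np.arange(n)-n/2)*k+o[1])
P=np.stack([X,Y,np.full_like(X,.071)],-1)@c["R"].T+c["t"]
r=np.hypot(P[...,0],P[...,1]);th=np.arctan2(r,P[...,2])
u=c["cx"]+c["fx"]*th*P[...,0]/r;v=c["cy"]+c["fy"]*th*P[...,1]/r
cv2.imwrite("pics/o1.png",cv2.remap(I,u.astype(np.float32),v.astype(np.float32),1))
E
```

```text
(no output)
```

View pics/o1.png

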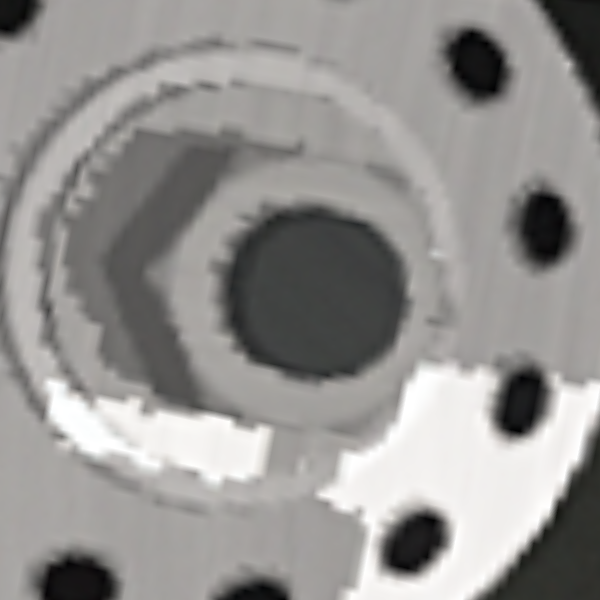

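The nut's sides measure about 20 mm. In the scene view its width is 36 mm, against about 32 mm and 26 mm for the spares. So the mat rotor has the large nut, with corners at about -7.8° + 60k, and it takes the middle key. I'll flip the wrist half a turn for joint range, which also gives a mirrored view that cancels the camera bias.

Scaled: -0.04 m is -0.8, -0.03 m is -0.6, 0.15 rad / 4 = 0.0375.

```bash
echo '[[0.045,-0.4,0,0,0],[0.045,-0.8,0,0,0],[0.045,-0.6,0,0,0],[0.045,0,0,0,0.0375],[0.045,0,0,0,0.0375],[0.045,0,0,0,0.0375],[0.045,0,0,0,0.0375],[0.045,0,0,0,0.0375],[0.045,0,0,0,0.0375],[0.045,0,0,0,0.0375],[0.045,0,0,0,0.0375],[0.045,0,0,0,0.0375],[0.045,0,0,0,0.0375],[0.045,0,0,0,0.0375],[0.045,0,0,0,0.0375],[0.045,0,0,0,0.0375],[0.045,0,0,0,0.0375],[0.045,0,0,0,0.0375],[0.045,0,0,0,0.0375],[0.045,0,0,0,0.0375]]' | python3 inch.py >/dev/null; echo '[[0.045,0,0,0,0.0375],[0.045,0,0,0,0.0375],[0.045,0,0,0,0.0375],[0.045,0,0,0,0.035],[0.045,0,0,0,0],[0.045,0,0,0,0]]' | python3 inch.py; python3 - <<'E'
from h import *
from plant import robot, readout, read_camera, close_job
import pickle
go([0.559,0.2545,0.2],-11)
c=read_camera("wrist");pickle.dump(c,open("w2.pkl","wb"));I=c["image"][:,:,::-1]
def ortho(o,z,w,f):
    n=600;k=w/n
    X,Y=np.meshgrid((np.arange(n)-n/2)*k+o[0],-(np.arange(n)-n/2)*k+o[1])
    P=np.stack([X,Y,np.full_like(X,z)],-1)@c["R"].T+c["t"]
    r=np.hypot(P[...,0],P[...,1]);th=np.arctan2(r,P[...,2])
    u=c["cx"]+c["fx"]*th*P[...,0]/r;v=c["cy"]+c["fy"]*th*P[...,1]/r
    return cv2.remap(I,u.astype(np.float32),v.astype(np.float32),1)
print((-c["R"].T@c["t"]).round(3))
a=ortho([0.5195,-0.1115],.074,.08,0)
cv2.imwrite("pics/o2.png",np.hstack([cv2.resize(a,(450,450)),cv2.resize(I,(350,450))]))
E
```

```text
t: 4.8
tool_pos: [0.5482, -0.1158, 0.2598]
orientation: [-3.128, 0.296, -0.0]
force: [-0.4, -0.5, -1.2]
opening: 0.0451
gripper_force: 0.0
t 4.8 yaw -10.81 tilt 0.0 q6 1.46 tcp [ 0.5482 -0.1158  0.2598] F [-0.4 -0.5 -1.2] open 0.0451 g 0.0
d tool [-0.0588 -0.3658  0.0599] turn 0.0034
[ 0.631 -0.131  0.404]
```

View pics/o2.png

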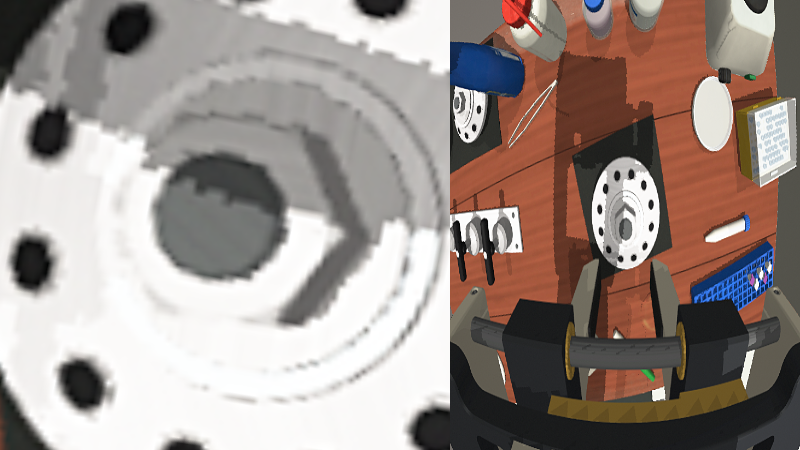

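The mirrored view shows the right nut corner at (345,234) and the spindle at (221,216). Its base sides are about 21 mm, so the nut is large. Averaging both views puts the nut axis at (0.5195, -0.1103). Next I go over the keys.

Scaled: -0.037 m is -0.74, -0.0077 m is -0.154.

```bash
echo '[[0.045,-0.154,-0.74,0,0],[0.045,-0.154,-0.74,0,0],[0.045,-0.154,-0.74,0,0],[0.045,-0.154,-0.74,0,0],[0.045,-0.154,-0.74,0,0],[0.045,-0.154,-0.74,0,0],[0.045,-0.154,-0.74,0,0],[0.045,-0.154,-0.74,0,0],[0.045,-0.154,-0.74,0,0],[0.045,-0.154,-0.74,0,0],[0.045,0,0,0,0],[0.045,0,0,0,0],[0.045,0,0,0,0]]' | python3 inch.py; python3 - <<'E'
from h import *
from plant import robot, readout, read_camera, close_job
import pickle
c=read_camera("wrist");pickle.dump(c,open("w3.pkl","wb"));I=c["image"]
print((-c["R"].T@c["t"]).round(3))
def proj(X):
    P=c["R"]@np.array(X)+c["t"];r=np.hypot(P[0],P[1]);th=np.arctan2(r,P[2]);return c["cx"]+c["fx"]*th*P[0]/r,c["cy"]+c["fy"]*th*P[1]/r
u,v=proj([.559,.2545,.094]);print(u,v)
m=(I.max(2)<60).astype(np.uint8)
n,L,st,ce=cv2.connectedComponentsWithStats(m)
for i in range(1,n):
    if 150<st[i,4]<6000:
        p=cv2.findContours((L==i).astype(np.uint8),0,2)[0][0]
        w=np.array([onz(rayf(c,*q[0]),.094)[:2] for q in p],np.float32)
        (cx,cy),sz,a=cv2.minAreaRect(w*1000);print(ce[i].round(0),st[i,4],(cx,cy),sz,a)
cv2.imwrite("pics/w3.png",I[:,:,::-1])
go([.559,.2545,.2],-11)
E
```

```text
t: 6.15
tool_pos: [0.5433, 0.2609, 0.2597]
orientation: [3.127, -0.301, -0.0]
force: [0.2, -0.7, 0.2]
opening: 0.0452
gripper_force: 0.0
[0.626 0.245 0.404]
324.6874021052112 200.0531429878829
[144.  13.] 517 (757.423828125, 384.0731506347656) (27.79863166809082, 47.178314208984375) 50.506961822509766
[574. 151.] 5520 (551.4302368164062, -35.05860900878906) (132.87599182128906, 149.64443969726562) 4.7658371925354
[419. 196.] 1403 (546.60205078125, 175.07437133789062) (20.268108367919922, 81.76188659667969) 78.77403259277344
[320. 198.] 1378 (559.6294555664062, 258.8813781738281) (16.178009033203125, 82.53939056396484) 79.0559310913086
[220. 204.] 1346 (571.0933837890625, 343.8991394042969) (19.304189682006836, 82.46800994873047) 71.01134490966797
[321. 342.] 3258 (433.5027160644531, 287.7341003417969) (219.59841918945312, 116.584716796875) 82.99969482421875
[ 50. 358.] 340 (432.569580078125, 639.835205078125) (51.37464141845703, 31.33257293701172) 78.6818618774414
[278. 394.] 165 (354.1186828613281, 337.5686340332031) (70.59693908691406, 11.840093612670898) 79.73926544189453
[624. 467.] 470 (-104.09199523925781, -273.687744140625) (251.44239807128906, 84.62693786621094) 45.607154846191406
t 6.2 yaw -11.03 tilt 0.02 q6 2.126 tcp [0.5435 0.2606 0.2598] F [-0.1  0.1 -0.5] open 0.0451 g 0.0
d tool [0.0164 0.003  0.0598] turn -0.0006
```

View pics/w3.png

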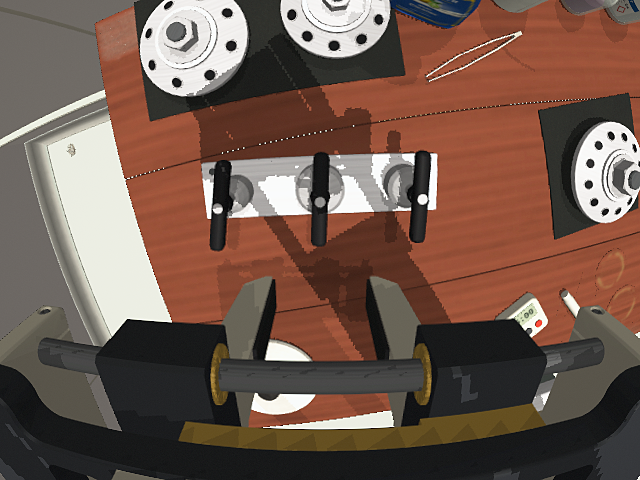

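The middle (large) key's bar is at (320,198), centred at about (0.5583, 0.2588) with yaw -11°. I'll descend and grip.

Scaled: 0.04 m is 0.8, 0.0149 m is 0.298.

```bash
echo '[[0.045,0.298,-0.022,0.4,0],[0.045,0,0,0.8,0],[0.045,0,0,0.8,0],[0.045,0,0,0.8,0],[0.045,0,0,0.4,0],[0.045,0,0,0.18,0],[0.045,0,0,0,0],[0.01,0,0,0,0],[0.01,0,0,0,0],[0.01,0,0,0,0],[0.01,0,0,0,0],[0.01,0,0,0,0]]' | python3 inch.py 50; python3 - <<'E'
from h import *
go([.5583,.2588,.091],-11)
E
```

```text
t: 7.4
tool_pos: [0.5585, 0.2601, 0.0916]
orientation: [-3.127, 0.301, -0.002]
force: [0.4, -0.5, 3.1]
opening: 0.0137
gripper_force: 49.8
t 7.4 yaw -11.0 tilt 0.07 q6 2.116 tcp [0.5585 0.2601 0.0916] F [ 0.4 -0.5  3.1] open 0.0137 g 49.84490096569061
d tool [0.     0.0013 0.0006] turn -0.0001
```

Scaled: 0.0371 m is 0.742, -0.035 m is -0.7, -0.06 rad / 4 = -0.015.

```bash
echo '[[0.01,0,0,-0.4,0],[0.01,0,0,-0.7,0],[0.01,0,0,-0.7,0],[0.01,0,0,-0.6,0],[0.01,0.064,0.742,0,0],[0.01,0.064,0.742,0,0],[0.01,0.064,0.742,0,0],[0.01,0.064,0.742,0,0],[0.01,0.064,0.742,0,0],[0.01,0.064,0.742,0,0],[0.01,0.064,0.742,0,0],[0.01,0.064,0.742,0,0],[0.01,0.064,0.742,0,0],[0.01,0.064,0.742,0,0],[0.01,0,0,0,-0.015],[0.01,0,0,0,0],[0.01,0,0,0,0],[0.01,0,0,0,0]]' | python3 inch.py; python3 - <<'E'
from h import *
from plant import robot, readout, read_camera, close_job
import pickle
go([.5195,-.1103,.17],-7.7)
for n in("wrist","scene","top"):
    c=read_camera(n);pickle.dump(c,open(n+"4.pkl","wb"));cv2.imwrite(f"pics/{n}4.png",c["image"][:,:,::-1])
W=cv2.imread("pics/wrist4.png");S=cv2.imread("pics/scene4.png")
cv2.imwrite("pics/m4.png",np.vstack([cv2.resize(W[150:350,190:450],(780,600))[:300],cv2.resize(S[190:310,250:450],(780,300))]))
E
```

```text
t: 9.2
tool_pos: [0.5186, -0.1095, 0.2106]
orientation: [-3.134, 0.207, 0.001]
force: [-0.2, -1.2, -3.6]
opening: 0.0133
gripper_force: 50.0
t 9.2 yaw -7.57 tilt 0.03 q6 1.398 tcp [ 0.5186 -0.1095  0.2106] F [-0.2 -1.2 -3.6] open 0.0133 g 49.956069588661194
d tool [0.001  0.0007 0.0406] turn 0.0022
```

View pics/wrist4.png

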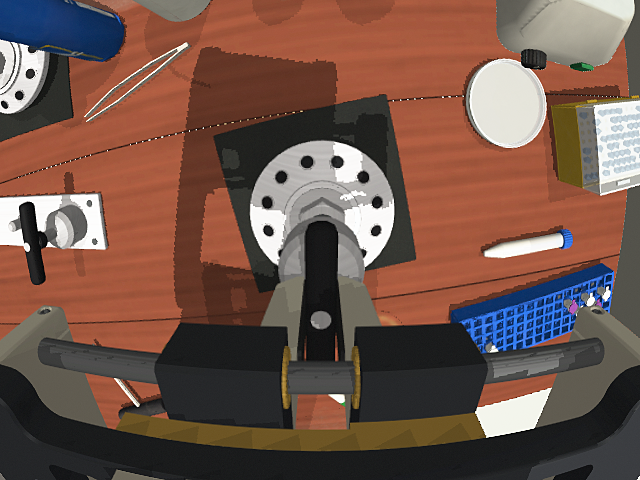

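```bash
python3 - <<'E'
from h import *
import pickle
c=pickle.load(open("wrist4.pkl","rb"));tcp=np.array([.5186,-.1095,.2106]);a=np.radians(-7.57)
X=np.array([np.cos(a),np.sin(a)]);Y=np.array([np.sin(a),-np.cos(a)])
for n,u,v,z in(("dot",320,320,.213),("dot",320,320,.214),("end",321.5,221.5,.213)):
    p=onz(rayf(c,u,v),z)[:2]-tcp[:2];print(n,(p@X).round(4),(p@Y).round(4))
# scene + top dot search: light blob on dark bar
for k in("scene","top"):
    d=pickle.load(open(k+"4.pkl","rb"));P=d["R"]@np.array([.5186,-.1095,.213])+d["t"];print(k,d["cx"]+d["fx"]*P[0]/P[2],d["cy"]+d["fy"]*P[1]/P[2])
E
python3 - <<'E'
import cv2,numpy as np
T=cv2.imread("pics/top4.png");S=cv2.imread("pics/scene4.png")
cv2.imwrite("pics/m5.png",np.hstack([cv2.resize(T[200:290,330:430],(400,360)),cv2.resize(S[195:315,300:430],(400,360))]))
E
```

```text
dot -0.0001 -0.0006
dot 0.0005 -0.0006
end 0.0448 -0.0
scene 363.33926861693976 230.644684676855
top 386.98409726508834 240.45884371166122
```

View pics/m5.png

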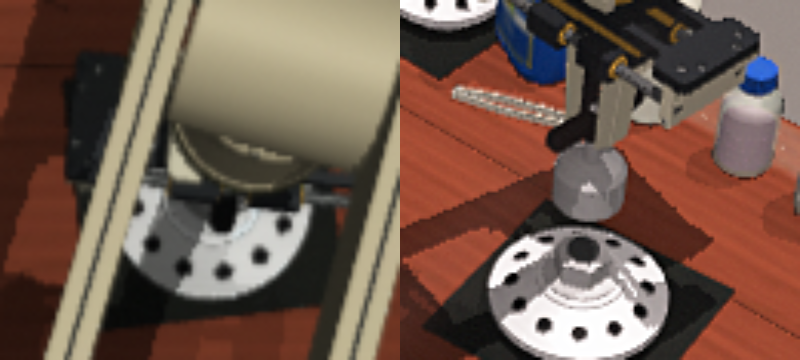

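The scene view shows the key hanging upright above the nut, with the stem dot within about 1 mm of the TCP axis. I'll descend, slowly near the nut.

```bash
echo '[[0.01,0.02,0.014,0.4,0],[0.01,0,0,0.5,0],[0.01,0,0,0.08,0],[0.01,0,0,0.08,0],[0.01,0,0,0.08,0],[0.01,0,0,0.04,0],[0.01,0,0,0,0]]' | python3 inch.py; python3 - <<'E'
from h import *
go([.5195,-.1103,.1346],-7.7)
E
```

```text
t: 10.05
tool_pos: [0.5198, -0.1111, 0.1523]
orientation: [3.135, -0.207, 0.001]
force: [0.2, 0.3, -4.2]
opening: 0.0139
gripper_force: 50.0
t 10.05 yaw -7.57 tilt 0.03 q6 1.396 tcp [ 0.5198 -0.1111  0.1523] F [ 0.2  0.3 -4.2] open 0.0139 g 49.95599806308746
d tool [-0.0004 -0.0008  0.0177] turn 0.0022
```

Scaled: 0.004 m is 0.08, 0.003 m is 0.06.

```bash
echo '[[0.01,-0.006,-0.012,0.06,0],[0.01,0,0,0.08,0],[0.01,0,0,0.08,0],[0.01,0,0,0.06,0],[0.01,0,0,0,0]]' | python3 inch.py; python3 - <<'E'
from h import *
go([.5195,-.1103,.1346],-7.7)
E
```

```text
t: 10.55
tool_pos: [0.5189, -0.1104, 0.137]
orientation: [-3.134, 0.208, 0.002]
force: [-0.3, 0.3, -3.0]
opening: 0.0139
gripper_force: 50.0
t 10.55 yaw -7.58 tilt 0.07 q6 1.397 tcp [ 0.5189 -0.1104  0.137 ] F [-0.3  0.3 -3. ] open 0.0139 g 49.95598375797272
d tool [ 0.0006 -0.0002  0.0024] turn 0.0021
```

Scaled: 0.002 m is 0.04, 0.001 m is 0.02.

```bash
echo '[[0.01,0,0,0.04,0],[0.01,0,0,0.02,0],[0.01,0,0,0.02,0],[0.01,0,0,0,0],[0.01,0,0,0,0]]' | python3 inch.py; python3 - <<'E'
from h import *
from plant import robot, readout, read_camera, close_job
go([.5195,-.1103,.1346],-7.7);print(readout.read_state()["wrist_torque"])
E
```

```text
t: 11.05
tool_pos: [0.5196, -0.1107, 0.1345]
orientation: [3.134, -0.208, 0.001]
force: [-2.3, -0.6, 3.8]
opening: 0.0136
gripper_force: 50.0
t 11.05 yaw -7.58 tilt 0.05 q6 1.397 tcp [ 0.5196 -0.1107  0.1345] F [-2.3 -0.6  3.8] open 0.0136 g 49.96231019496918
d tool [-0.0002 -0.0004 -0.0001] turn 0.0021
[-0.01901192  0.59425184  0.00983136]
```

The rim is on the washer: the force changed sign at exactly the expected height. I'll turn anticlockwise and watch the torque.

Scaled: 0.0003 m is 0.006, -0.06 rad / 4 = -0.015.

```bash
for i in 1; do echo '[[0.01,0,0,0.006,-0.0125],[0.01,0,0,0,-0.0125],[0.01,0,0,0,-0.015],[0.01,0,0,0,-0.015],[0.01,0,0,0,-0.015]]' | python3 inch.py; done; python3 - <<'E'
from h import *
from plant import robot, readout, read_camera, close_job
go([.5195,-.1103,.1346],-7.7);print(readout.read_state()["wrist_torque"])
E
```

```text
t: 11.55
tool_pos: [0.5194, -0.1104, 0.1345]
orientation: [-3.132, -0.235, -0.001]
force: [-5.7, 2.0, 7.8]
opening: 0.0135
gripper_force: 50.1
t 11.55 yaw 8.58 tilt 0.03 q6 1.115 tcp [ 0.5194 -0.1104  0.1345] F [-5.7  2.   7.8] open 0.0135 g 50.10695993900299
d tool [ 0.0001 -0.0001 -0.0001] turn 0.2841
[ 0.43027047  1.05472312 -0.39334853]
```

The moment about z is 0.39 N m, so the key is carrying the nut. I'll continue to about 0.97 rad in total.

Scaled: -0.07 rad / 4 = -0.0175.

```bash
echo '[[0.01,0,0,0,-0.015],[0.01,0,0,0,-0.0175],[0.01,0,0,0,-0.0175],[0.01,0,0,0,-0.0175],[0.01,0,0,0,-0.0175],[0.01,0,0,0,-0.0175],[0.01,0,0,0,-0.0175],[0.01,0,0,0,-0.0175],[0.01,0,0,0,-0.0175],[0.01,0,0,0,-0.015],[0.01,0,0,0,0],[0.01,0,0,0,0],[0.01,0,0,0,0]]' | python3 inch.py; python3 - <<'E'
from h import *
from plant import robot, readout, read_camera, close_job
go([.5195,-.1103,.1346],-7.7);print(readout.read_state()["wrist_torque"])
I={n:read_camera(n)["image"][:,:,::-1] for n in("wrist","scene")}
cv2.imwrite("pics/end.png",np.hstack([cv2.resize(I["wrist"][120:360,200:440],(400,400)),cv2.resize(I["scene"][205:325,300:420],(400,400))]))
E
```

```text
t: 12.85
tool_pos: [0.5192, -0.11, 0.1344]
orientation: [-2.876, -1.263, -0.0]
force: [-5.8, 2.9, 8.6]
opening: 0.0137
gripper_force: 50.0
t 12.85 yaw 47.42 tilt 0.05 q6 0.437 tcp [ 0.5192 -0.11    0.1344] F [-5.8  2.9  8.6] open 0.0137 g 49.99017834663391
d tool [ 0.      0.0004 -0.0002] turn 0.9621
[ 0.51946486  1.32790278 -0.19645887]
```

View pics/end.png

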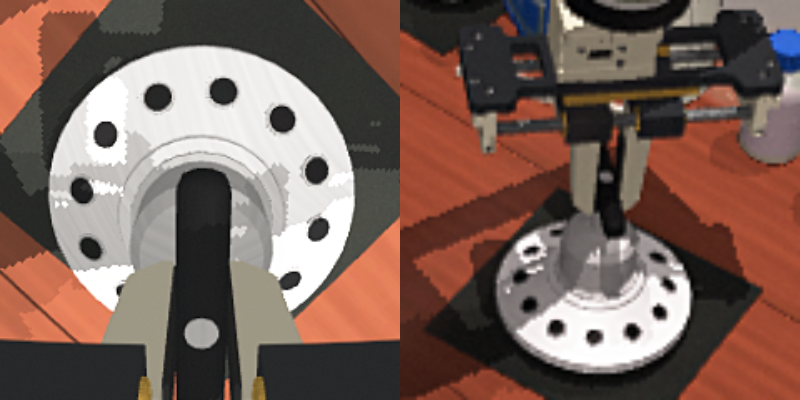

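The key is seated on the washer. The bar is still aligned with the jaws, so it hasn't slipped, and the nut has turned about 0.82 rad. I'm handing in.

```bash
python3 -c "
from plant import robot, readout, read_camera, close_job
print(close_job())"
```

```text
the job is handed in; nothing more can be done
None
```

I handed the job in with the gripper still holding the large key (about 50 N), which is fully seated and upright on the mat rotor's nut; the nut is slackened by an estimated 0.8 rad (inferred from the tool turn and torque). I did not touch the other two keys or anything else on the table, and the result of the judging was not shown.

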